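Set the air gap of the mushroom growing chamber with its spacer block

ROBOT

A 7-joint arm with a two-finger parallel gripper is mounted at the origin on the work surface. World frame = base frame: x ahead of the robot, y to its left, z up, the work surface at z = 0. Lengths are in mm, angles in rad, forces in N, time in s.
With the tool pointing down it reaches from about 350 to 900 mm from the base axis. Payload 19.9 kg.
Tool frame: the origin (TCP) lies at the very end of the fingers, on their centre line; the grasp point (between the pads) lies bot.grip_depth behind it (bot.grip_depth is the distance from the TCP to the grasp point, in mm); z points along the fingers, x is the direction in which the jaws open and shut, and the axes are right-handed (so a half turn about z gives the same grasp; the last joint's range is limited). The gripper opens to 85 mm and grips with 20 to 120 N. Pads are 22 mm wide; open, the fingers measure 114 mm over their backs; the gripper's body (76 mm by 85 mm) begins 54 mm behind the grasp point. The pads swing forward as they close: fully open they stand 13 mm farther back than shut.
Start: joints at [1.123, 0.417, -0.01, 1.614, 0.005, 1.111, -0.053], TCP at [246.714, -574.224, 231.26] pointing down, gripper open.
Joint ranges: [-2.81, 2.81], [-0.39, 2.02], [-1.27, 1.25], [0.06, 2.57], [-1.19, 4.33], [0.19, 2], [-2.82, 2.82]. Speed limits (rad/s): [1.89, 1.89, 2.39, 2.39, 3.01, 3.01, 3.01].

INTERFACE

Orientations are given as [roll, pitch, yaw] about the fixed x, y, z axes, in that order (R = Rz(yaw) Ry(pitch) Rx(roll)).
In Python, from bench import monitor, snapshot, job, models, bot gives the robot as it stands.
- The arm moves only by the tool servo_tool, never from a script. Its argument "moves" is text: rows parted by semicolons, each of 7 numbers parted by spaces: the turn, a rotation vector about the tool's x, y, z in degrees, then the shift along the tool's x, y, z in mm, then the gripper's target within -1 to 1 (shut at 1, half-way at 0, fully open at -1). In form: ax ay az x y z grip; .... A call has 1 to 8 rows; each row is the pose to reach, as a shift and turn from the pose commanded when the call began, along the tool's axes at that moment; what a row does not reach only later rows make up. A row lasts 1/10 s, in which the tool goes at most 50 mm and 8.59 degrees, less where a joint would pass 70% of its speed; a pose out of reach is approached as far as the arm can. A call with a gripper value outside its range is refused whole. The fingers move at their own pace and stop on an object; the grip force is fixed at half the most. Time passes only in rows, so rows that repeat a pose let the fingers close. It gives the time, the measured TCP pose, the force and the opening at its end, in the units of the state.
- monitor.state(): the state, without advancing time (a new reading comes with each control period).
- snapshot(name): name is "side" or "top" or "wrist"; returns a dict with "img" (400x640x3 uint8, red, green, blue), "vfov" (degrees; the focal length in pixels is half the picture's height over the tangent of half this angle, whatever the lens; pixels are square), "cx", "cy" (the principal point, pixels), "rvec" (rotation vector, rad) and "tvec" (3), from world to camera coordinates, as OpenCV has them; the wrist camera has in their place "tool_from_camera" (4x4, takes a point from camera to tool coordinates, whose origin is the TCP and whose axes are the tool frame's). Camera axes: x right, y down, z forward; pixel columns grow to the right and rows downward; lengths in mm; the calibration is good to about 2 mm. A picture is of the moment at which its call begins: read the wrist's pose just before it. There is no depth.
- job.hand_in(): hands the job in, once; it reports no verdict.
Trained networks look in a picture, given as the dict that the camera call returned (one of the last four; its "shot" number tells which), for a name from the list of things; names that differ only in an ending like _2 or _b are one class to them, and where a whole thing is asked for, a point or a joint stands for the part that bears it (a point fixed in the world has none). Each returns a list of dicts, best first, with "score" (0 to 1); they miss things now and then, are a little off and sometimes report something else, mostly with a low value. They report only what shows in the picture. A call takes as long as a camera call. They do not tell look-alikes from the thing itself.
- models.regions_of(picture, name): "pixels" (400x640 bool, what is visible of it) and "rect" ([centre column, centre row, width, height] in pixels, round what is visible of it).
The state is a dict: "t": time; "joints": joint angles; "qvel": joint speeds; "effort": joint torques, N m; "tool_pos": TCP position; "tool_rot": TCP orientation; "ft_force": force on the tool from outside, world axes, zero at the start; "moment": the same for the moment, N m; "opening": opening from 0.0 (shut) to 1.0 (fully open).
Only numpy, scipy, OpenCV 4.12 (cv2) and the standard library are available. Lean on these libraries where they do the work, as an engineer would, in place of code of your own. Each camera call takes 0.05 s, during which the arm holds its last target.

TASK

The blue spacer block lies flush in the white caddy: push down its end at the yellow stripe so that it tips and stays leaning with its other end sticking out, then take it by that end. Lay it flat on the grey sill under the raised clear sash, between the two white marks, pointing into the chamber with its near end still sticking out over the front edge of the sill, and keep the sash up until it lies there. Then bring the sash down by its black handle until it rests on the block, let go, and do not knock over or shift the jar, mushroom punnet or loose brown substrate block.

Things in the scene. Friction and masses are not known exactly. Their poses are not given: they have to be found in the camera images.
- spacer: Blue plastic bar, 130 long (x) x 50 wide (y) x 24 thick (z) mm, about 0.18 kg. Origin at its centre. It starts lying flat in the pocket of the caddy, its top flush with the caddy's top.
- caddy: White block fixed to the bench, 170 (x) x 85 (y) x 68 mm high; origin at the centre of its underside, z up. Its open pocket is 137 x 53 mm, centred. A yellow stripe on top marks the +x end. The pocket floor is level, 44 mm up, from the -x end to x = +2 mm; then it drops towards +x as a 35 degree ramp. The flush block's centre is near x = -2 mm (play 1.5 mm at -x, 5.5 mm at +x).
- press_end (a point): The place to push: point fixed on the caddy at x = +50 mm, y = 0, at the height of its top; axes as the caddy. Pushed down here (2 N is enough) the block rocks over the ramp's edge; past about 20 degrees (end some 20 mm down) it falls over by itself.
- pocket (a point): Point fixed in the caddy where the centre of the flush block lies, 56 mm above the bench; axes as the caddy. Once tipped, the block stays leaning on the ramp against the +x wall, tilted 35 degrees, its -x end sticking out: lower edge about 15 mm, upper edge about 35 mm above the caddy's top.
- seat (a point): Centre of the block's place on the grey sill's top, 30 mm above the bench, 20 mm behind the sill's front edge, midway between two white marks 90 mm apart in y. x points into the chamber, z up. The sash's plane (10 mm thick) is at x = +15 mm. A block centred here overhangs the sill's front edge by 45 mm, clear of the bench.
- chamber: Clear growing chamber with aluminium frame, fixed, 360 mm wide (y) and 250 mm deep (x, into it). Origin on the bench below the middle of the sill's front edge. The sill runs on level behind the sash as the floor, free for 120 mm behind the seat. The seat is at y = +80 mm, the handle at y = -90 mm. Posts at both ends of the sash reach 300 mm above the bench; roof behind at 190 mm.
- sash_handle (a point): Grip point of the black handle: an upright fin 14 mm thick (y), 30 mm high (z), sticking out 95 mm from the sash's plane towards -x; this point is at mid-height, 72 mm in front of that plane and 50 mm above the sash's lower edge. Axes as the seat. Pinch it from above across y, or push its top down.
- sash (a joint): Height of the sash's lower edge above the sill in m: 0 shut, 0.11 fully up; starts 0.075 to 0.105. The sash weighs 0.35 kg and stays where it is left (6 N of friction: about 3 N moves it down, 10 N up). Resting on the flat block it reads 0.024.
- punnet: Green open punnet of mushrooms, 120 x 160 x 50 mm (mushrooms to 55 mm); loose, leave alone. Origin: centre of its underside.
- substrate_block: Brown speckled mushroom substrate block, 120 x 160 x 120 mm high, standing loose beyond the caddy; leave alone. Origin: centre of its underside.
- jar: Jar, 70 mm across, 100 mm high, loose, left of the chamber; leave alone. Origin: centre of its underside.
Things that resemble listed ones, but are neither listed nor needed, are in the scene too. Of the things shaped like the spacer, the blue one is meant. What is shaped like the caddy but pink is not meant.

How it is judged (in metres and radians):
On the way, in this order (a step that is already met when the one before it is completed fails the run):
1. the block is tipped up in its pocket (more than 26 degrees) and leans there (angle between spacer's own z axis and vertical between 0.45 and 0.8 rad and distance between spacer and pocket below 0.03 m), for 0.2 s.
2. the block lies flat on the sill between the marks while the sash is still up (at least 45 mm) (x of spacer in the frame of seat between -0.03 and 0.043 m and y of spacer in the frame of seat between -0.022 and 0.022 m and z of spacer in the frame of seat between 0.008 and 0.016 m and angle between the x axis of spacer and the x axis of seat, either way round below 0.22 rad and angle between the z axis of spacer and the z axis of seat, either way round below 0.1 rad and value of joint sash above 0.045 m), for 0.2 s.
At the end, for the whole second after the job is handed in: The block lies flat on the sill (height within 4 mm, level within 0.1 rad), straight in within 0.22 rad, its centre 30 mm before to 43 mm behind the seat and within 22 mm of it along the sill; the sash rests on it (opening 21.5 to 26.5 mm); both are still (x of spacer in the frame of seat between -0.03 and 0.043 m and y of spacer in the frame of seat between -0.022 and 0.022 m and z of spacer in the frame of seat between 0.008 and 0.016 m and angle between the x axis of spacer and the x axis of seat, either way round below 0.22 rad and angle between the z axis of spacer and the z axis of seat, either way round below 0.1 rad and value of joint sash between 0.0215 and 0.0265 m and linear speed of spacer below 0.01 m/s and velocity of joint sash between -0.01 and 0.01 m/s); the robot touches nothing.
It fails at once if the punnet is shifted by more than 40 mm (distance of punnet from where it was at the start of the episode above 0.04 m).
It fails at once if the substrate block is shifted by more than 40 mm (distance of substrate_block from where it was at the start of the episode above 0.04 m).
It fails at once if the jar is shifted by more than 40 mm (distance of jar from where it was at the start of the episode above 0.04 m).
It also fails if it takes over 69 s, if anything falls off the work surface, if the arm or the gripper's body presses on something with over 40 N, if the wrist force passes 120 N, or if a joint passes its speed limit or range.

## Working session

There is one attempt and no reset: what is moved stays moved. The work goes in short steps, Python scripts to look and compute and a tool call to move; the robot and the scene stay as the last step left them, time stands still between calls to the robot, and variables do not carry over. Pictures are saved under pics/ and viewed, and the job is handed in when it is done.

Besides the shell and the picture viewer there is one more tool, called after ">>>" as name(argument=value, ...) on one line, values as JSON. servo_tool: Moves the arm, as the interface text tells. Its arguments: {"type":"object","properties":{"moves":{"type":"string"}},"required":["moves"]}

```bash
mkdir -p pics; cat > h.py <<'E'
import numpy as np,cv2
from scipy.spatial.transform import Rotation as R
from bench import monitor,snapshot,job,models,bot
def K(p):
    f=200/np.tan(np.radians(p["vfov"])/2); return f
def ray(p,u,v,st=None):
    f=K(p); d=np.array([(u-p["cx"])/f,(v-p["cy"])/f,1.])
    if "rvec" in p:
        M=cv2.Rodrigues(np.array(p["rvec"],float))[0]; o=-M.T@np.array(p["tvec"],float).ravel(); return o,M.T@d
    T=np.array(p["tool_from_camera"]); Rt=R.from_euler("xyz",st["tool_rot"]).as_matrix()
    return np.array(st["tool_pos"])+Rt@T[:3,3], Rt@T[:3,:3]@d
def atz(p,u,v,z,st=None):
    o,d=ray(p,u,v,st); return o+d*(z-o[2])/d[2]
def proj(p,X,st=None):
    X=np.atleast_2d(np.asarray(X,float)); f=K(p)
    if "rvec" in p:
        M=cv2.Rodrigues(np.array(p["rvec"],float))[0]; c=X@M.T+np.array(p["tvec"],float).ravel()
    else:
        T=np.array(p["tool_from_camera"]); Rt=R.from_euler("xyz",st["tool_rot"]).as_matrix()
        w=(X-np.array(st["tool_pos"]))@Rt; c=(w-T[:3,3])@T[:3,:3]
    return np.c_[p["cx"]+f*c[:,0]/c[:,2],p["cy"]+f*c[:,1]/c[:,2]]
def save(p,name,im=None):
    cv2.imwrite("pics/"+name,cv2.cvtColor(p["img"] if im is None else im,cv2.COLOR_RGB2BGR))
E
python3 - <<'E'
from h import *
import pickle
D={}
for n in ["top","side","wrist"]:
    st=monitor.state(); p=snapshot(n); save(p,n+"0.png"); D[n]=(st,p)
    for q in ["spacer","caddy","sash_handle","chamber","jar","punnet","substrate_block"]:
        try:
            for r in models.regions_of(p,q)[:3]: print(n,q,round(r["score"],2),np.round(r["rect"]))
        except Exception as e: print(n,q,e)
pickle.dump(D,open("d0.pkl","wb"))
print(monitor.state(),bot.grip_depth)
E
```

```text
top spacer 0.86 [473. 211.  25.  55.]
top spacer 0.8 [393. 207.  24.  53.]
top caddy 0.94 [285. 286.  35.  71.]
top caddy 0.15 [300. 115. 178. 134.]
top sash_handle 0.93 [300. 155. 148.  52.]
top chamber 0.94 [298. 115. 169. 135.]
top jar 0.84 [166. 181.  42.  31.]
top punnet 0.83 [155. 246.  73.  50.]
top substrate_block 0.85 [441. 111.  76.  61.]
side spacer 0.87 [371. 183.  48.  40.]
side spacer 0.74 [413. 136.  42.  20.]
side caddy 0.85 [381. 285.  94.  85.]
side sash_handle 0.68 [230. 364. 109.  70.]
side sash_handle 0.66 [280. 157. 100. 115.]
side chamber 0.83 [240. 172. 174. 179.]
side chamber 0.39 [186. 312.  40.  52.]
side jar 0.93 [186. 312.  40.  55.]
side punnet 0.61 [231. 364. 108.  71.]
{'t': 1.2, 'joints': array([ 1.12350953,  0.4174375 , -0.01030433,  1.61358074,  0.00472442,
        1.11069319, -0.05299632]), 'qvel': array([-0.00023382,  0.00116111, -0.00098545,  0.00088782, -0.0007919 ,
        0.00167996, -0.0027752 ]), 'effort': array([ 6.40733961e-04, -8.64191294e+01,  6.78829551e-01, -4.35196924e+01,
        1.91760273e-02,  1.89834129e-03,  1.24776579e-04]), 'tool_pos': array([ 246.70949556, -574.23727804,  231.24476829]), 'tool_rot': array([ 3.14153231e+00,  9.17112430e-05, -1.16498805e+00]), 'ft_force': array([-0.11149016,  0.43024626,  0.18358414]), 'moment': array([ 0.04490503,  0.0087984 , -0.00944266]), 'opening': 0.9994426969845034} 18.700000000000003
```

```bash
python3 - <<'E'
import cv2
for n in ["top","side"]:
    i=cv2.imread(f"pics/{n}0.png"); cv2.imwrite(f"pics/{n}0b.png",cv2.resize(i,(800,500)))
E
```

```text
(no output)
```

View pics/top0.png

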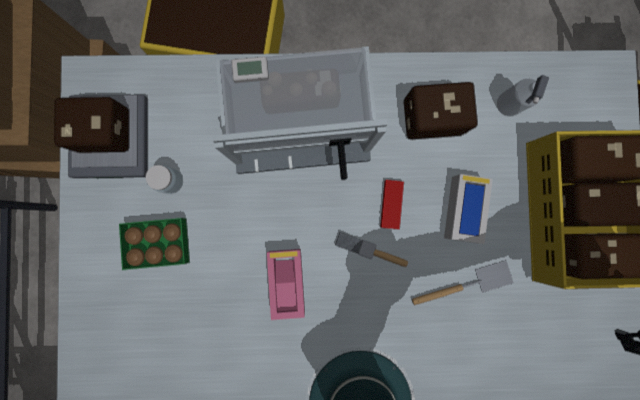

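View pics/side0.png

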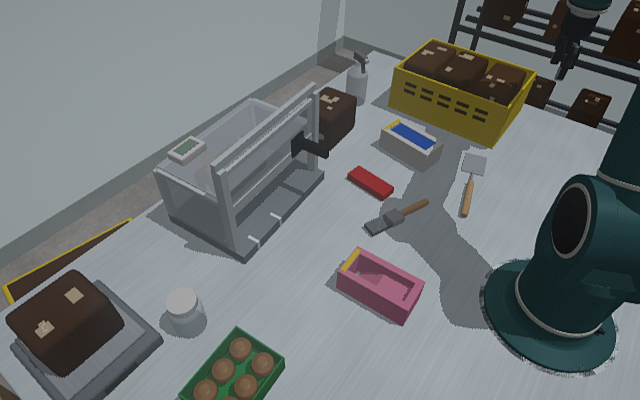

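View pics/wrist0.png

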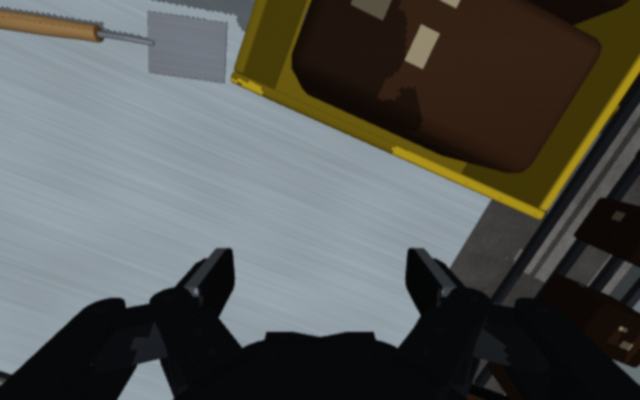

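Candidates: the blue bar in the white caddy, top (473,208); the red bar (393,205); the pink caddy (285,285), which is empty. By the description the blue bar is the one. Next I'll check it in a close crop.

```bash
python3 - <<'E'
from h import *
import pickle
D=pickle.load(open("d0.pkl","rb")); p=D["top"][1]
for u,v,z in [(473,208,68),(360,390,0),(343,178,120),(256,165,30),(290,161,30),(62,54,0),(386,125,300)]: print(u,v,np.round(atz(p,u,v,z)))
im=cv2.resize(p["img"][165:250,430:510],None,fx=7,fy=7,interpolation=cv2.INTER_CUBIC); save(p,"cad.png",im)
im=cv2.resize(p["img"][110:190,210:390],None,fx=4.4,fy=4.4,interpolation=cv2.INTER_CUBIC); save(p,"chm.png",im)
s=D["side"][1]
im=cv2.resize(s["img"][80:270,140:340],None,fx=3.1,fy=3.1,interpolation=cv2.INTER_CUBIC); save(p,"chs.png",im[:600])
E
```

```text
473 208 [ 508. -295.   68.]
360 390 [31.  1.  0.]
343 178 [586.  43. 120.]
256 165 [634. 267.  30.]
290 161 [644. 177.  30.]
62 54 [953. 798.   0.]
386 125 [675. -34. 300.]
```

View pics/cad.png

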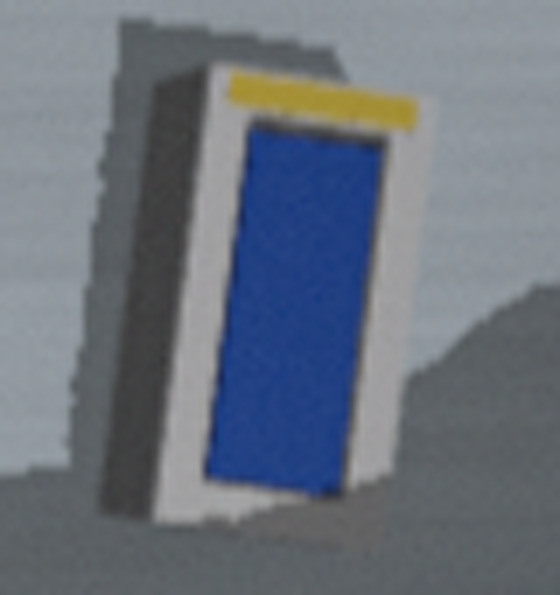

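View pics/chm.png

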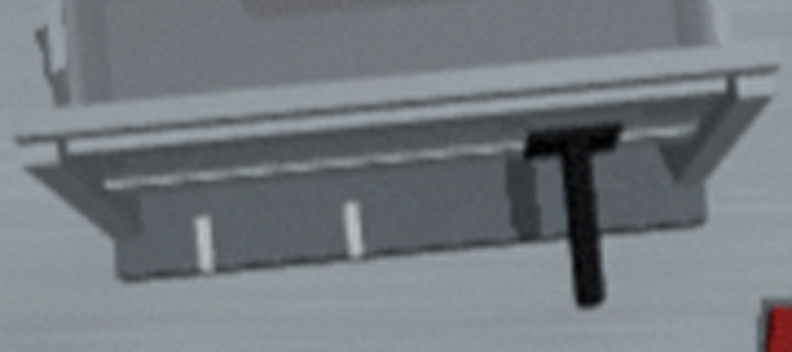

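View pics/chs.png

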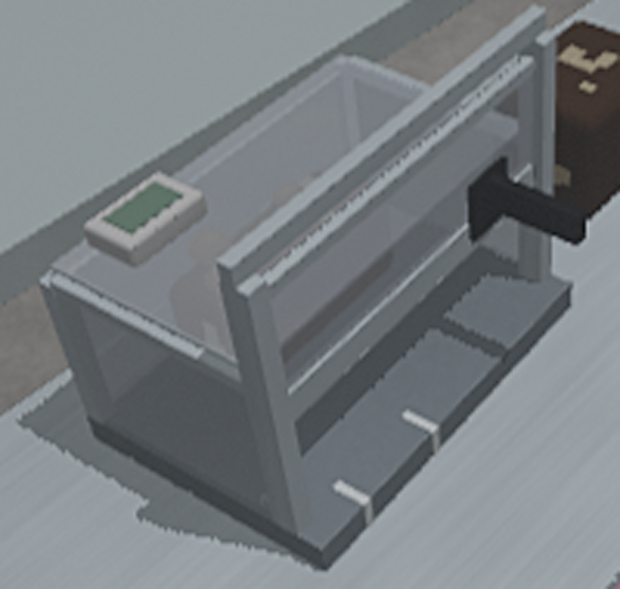

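```bash
python3 - <<'E'
from h import *
import pickle
from scipy.optimize import least_squares
D=pickle.load(open("d0.pkl","rb")); t=D["top"][1]; s=D["side"][1]
print("cam",ray(t,320,200)[0],ray(s,320,200)[0])
def pose(q,P):
    c,sn=np.cos(q[2]),np.sin(q[2]); P=np.asarray(P,float)
    return np.c_[q[0]+c*P[:,0]-sn*P[:,1],q[1]+sn*P[:,0]+c*P[:,1],P[:,2]]
tc=np.array([(208,66),(437,96),(380,548),(152,521)])/7+[430,165]
for a in tc: print(atz(t,*a,68))
L=[(85,42.5,68),(85,-42.5,68),(-85,-42.5,68),(-85,42.5,68)]
f=lambda q:(proj(t,pose(q,L))-tc).ravel()
r=least_squares(f,[508,-295,-.1]); print("caddy",r.x,np.round(r.fun,1))
# chamber: marks front bottoms & sill corners
ch=np.array([(118,281),(705,222)])/4.4+[210,110]
print([atz(t,*a,0).round() for a in ch],[atz(t,*a,30).round() for a in ch])
cs=np.array([(325,568),(571,300)])/3.1+[140,80]
print([atz(s,*a,0).round() for a in cs])
cs=np.array([(325,548),(571,286)])/3.1+[140,80]
print([atz(s,*a,30).round() for a in cs])
mk=np.array([(205,270),(357,256)])/4.4+[210,110]
print([atz(t,*a,30).round() for a in mk])
ms=np.array([(371,498),(434,428)])/3.1+[140,80]
print([atz(s,*a,30).round() for a in ms])
E
```

```text
cam [ 473.96510623  123.22235595 1181.53617895] [139.80116841 681.9007824  827.70108512]
[ 595.73918208 -263.47092132   68.        ]
[ 583.12961016 -348.35796496   68.        ]
[ 416.94779974 -320.49269255   68.        ]
[ 428.49441144 -236.66634361   68.        ]
caddy [ 5.06086189e+02 -2.92244300e+02 -1.58517739e-01] [ 0.1 -0.4 -0.3 -0.1  0.1  0.6  0.1 -0.1]
[array([615., 323.,   0.]), array([646., -42.,   0.])] [array([612., 318.,  30.]), array([641., -37.,  30.])]
[array([618., 319.,   0.]), array([648., -42.,   0.])]
[array([613., 319.,  30.]), array([641., -31.,  30.])]
[array([617., 266.,  30.]), array([624., 174.,  30.])]
[array([618., 262.,  30.]), array([627., 176.,  30.])]
```

Views: in the top picture the blue bar is in the white caddy at (473,208), with the yellow stripe at its far end. The sill marks are at (256,165) and (290,162), and the handle runs to (344,178). The close crop confirms blue in white.

```bash
cat >> h.py <<'E'
def go(pos,rot):
    st=monitor.state(); R0=R.from_euler("xyz",st["tool_rot"])
    d=R0.inv().apply(np.array(pos,float)-st["tool_pos"])
    w=(R0.inv()*R.from_euler("xyz",rot)).as_rotvec(degrees=True)
    print("turn",np.round(w,1),"shift",np.round(d,1),"t",round(st["t"],2))
E
python3 - <<'E'
from h import *
import pickle
D=pickle.load(open("d0.pkl","rb")); print(np.round(D["wrist"][1]["tool_from_camera"],3)); print([a for a in dir(bot) if a[0]!='_'])
go([555.5,-300,231],[np.pi,0,-1.7293])
s=D["side"][1]; t=D["top"][1]
# sash height from handle tip & other pts: chamber frame -> world
def W(P,o=(632,139.5),y=.083):
    P=np.atleast_2d(P); c,sn=np.cos(y),np.sin(y); return np.c_[o[0]+c*P[:,0]-sn*P[:,1],o[1]+sn*P[:,0]+c*P[:,1],P[:,2]]
for q in (.075,.085,.095,.105): 
    z=80+1000*q; P=W([(-60,-90,z+15),(-60,-90,z-15)]); print(q,proj(t,P).round(1).tolist(),proj(s,P).round(1).tolist())
print(np.array([(590,302)])/4.4+[210,110], np.array([(584,215),(584,243)])/3.1+[140,80])
P=W([(0,180,0),(0,-180,0),(0,180,30),(0,-180,30),(0,125,30),(0,35,30)]); print(proj(t,P).round(1).tolist(),proj(s,P).round(1).tolist())
im=t["img"].copy()
E
```

```text
[[ 1.00000e+00  0.00000e+00 -1.00000e-03  1.90000e-01]
 [ 0.00000e+00  9.63000e-01  2.68000e-01 -6.75130e+01]
 [ 1.00000e-03 -2.68000e-01  9.63000e-01 -1.44224e+02]
 [ 0.00000e+00  0.00000e+00  0.00000e+00  1.00000e+00]]
['PlanningError', 'grip_depth']
turn [ 0.   0.  32.3] shift [-1.301e+02 -3.920e+02  2.000e-01] t 1.2
0.075 [[343.9, 178.5], [343.0, 179.8]] [[327.4, 156.8], [327.0, 166.1]]
0.085 [[344.2, 178.0], [343.3, 179.4]] [[327.5, 153.6], [327.1, 163.1]]
0.095 [[344.6, 177.6], [343.6, 178.9]] [[327.6, 150.4], [327.2, 160.0]]
0.105 [[344.9, 177.1], [343.9, 178.5]] [[327.8, 147.1], [327.4, 156.8]]
[[344.09090909 178.63636364]] [[328.38709677 149.35483871]
 [328.38709677 158.38709677]]
[[238.4, 173.1], [369.6, 160.1], [236.5, 171.8], [371.1, 158.4], [257.2, 169.7], [290.9, 166.4]] [[245.0, 263.4], [324.0, 177.4], [243.6, 256.0], [324.3, 169.7], [258.0, 240.5], [279.9, 217.2]]
```

>>> servo_tool(moves="0 0 -8 -15 -45 0 1; 0 0 -16 -30 -90 0 1; 0 0 -24 -45 -135 0 1; 0 0 -32 -60 -180 0 1; 0 0 -40 -75 -225 0 1; 0 0 -48 -90 -270 0 1; 0 0 -56 -105 -315 0 1; 0 0 -64 -120 -360 0 1")

```text
t: 2.0
tool_pos: [531.3, -320.5, 231.5]
tool_rot: [3.141, -0.0, -0.043]
ft_force: [0.3, -1.2, 0.3]
opening: -0.0
```

```bash
python3 - <<'E'
from h import *
go([555.5,-300,160],[np.pi,0,1.4123])
print(monitor.state()["joints"].round(2))
E
```

```text
turn [  0.   -0.  -83.4] shift [ 23.3 -21.5  71.5] t 2.0
[ 0.76  0.43 -0.35  1.62  0.16  1.12  0.32]
```

>>> servo_tool(moves="0 0 -8 3 -3 5 1; 0 0 -16 6 -6 10 1; 0 0 -24 9 -9 20 1; 0 0 -32 12 -12 30 1; 0 0 -40 15 -15 40 1; 0 0 -48 20 -18 50 1; 0 0 -56 23 -21 60 1; 0 0 -64 23.3 -21.5 71.5 1")

```text
t: 2.8
tool_pos: [554.9, -301.1, 159.5]
tool_rot: [3.141, -0.0, 1.075]
ft_force: [-0.7, 0.6, -0.8]
opening: 0.001
```

>>> servo_tool(moves="0 0 -8 0 0 0 1; 0 0 -16 0 0 0 1; 0 0 -19.4 0 0 0 1; 0 0 -19.4 0 0 0 1; 0 0 -19.4 0 0 0 1")

```text
t: 3.3
tool_pos: [554.4, -301.6, 159.7]
tool_rot: [-3.141, -0.0, 1.405]
ft_force: [-0.1, 1.0, 0.8]
opening: 0.001
```

```bash
python3 - <<'E'
from h import *
go([555.5,-300,70],[np.pi,0,1.4123])
st=monitor.state();p=snapshot("wrist");save(p,"w1.png")
def W(P,o=(506.1,-292.2),y=-.1585):
    P=np.atleast_2d(np.array(P,float)); c,sn=np.cos(y),np.sin(y); return np.c_[o[0]+c*P[:,0]-sn*P[:,1],o[1]+sn*P[:,0]+c*P[:,1],P[:,2]]
im=p["img"].copy()
for a in proj(p,W([(85,42.5,68),(85,-42.5,68),(68.5,26.5,68),(68.5,-26.5,68),(-68.5,26.5,68),(-68.5,-26.5,68),(50,0,68)]),st): cv2.circle(im,tuple(int(round(k)) for k in a),4,(255,0,0),1); print(a.round())
save(p,"w1o.png",im); print(st["joints"].round(2))
E
```

```text
turn [-0.  -0.  -0.4] shift [ 1.8  0.9 89.7] t 3.3
[370. 244.]
[274. 245.]
[352. 227.]
[292. 227.]
[357.  54.]
[285.  54.]
[322. 207.]
[ 0.91  0.58 -0.64  1.65  0.39  1.04  1.56]
```

View pics/w1o.png

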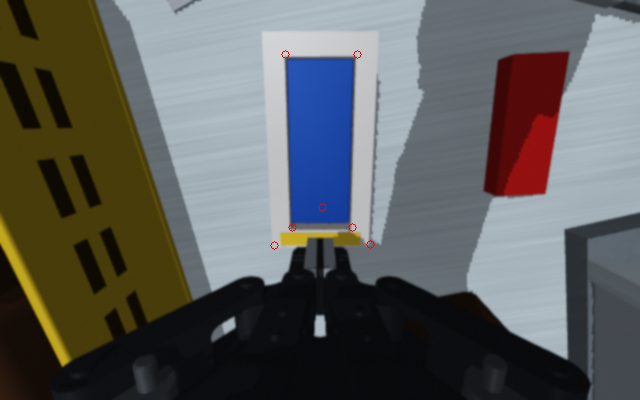

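>>> servo_tool(moves="0 0 0 1 0.5 35 1; 0 0 0 1.8 0.9 70 1; 0 0 0 1.8 0.9 88 1; 0 0 0 1.8 0.9 94 1; 0 0 0 1.8 0.9 100 1; 0 0 0 1.8 0.9 106 1; 0 0 0 1.8 0.9 109 1; 0 0 0 1.8 0.9 109 1")

```text
t: 4.15
tool_pos: [555.7, -300.0, 51.0]
tool_rot: [3.141, 0.0, 1.408]
ft_force: [-0.1, 0.0, 0.7]
opening: -0.005
```

```bash
python3 - <<'E'
from h import *
for n in ("wrist","top"):
    p=snapshot(n);save(p,n+"2.png")
E
```

```text
(no output)
```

View pics/wrist2.png

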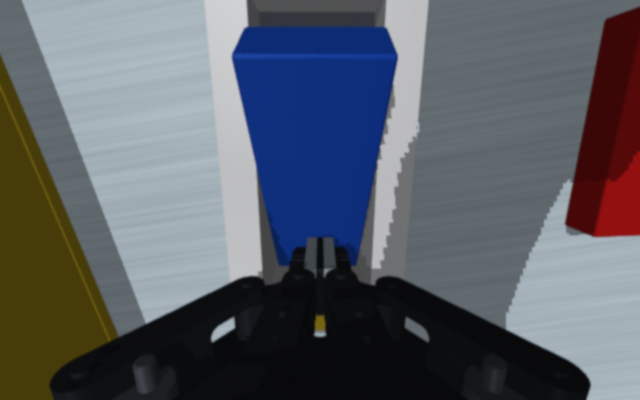

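It has tipped: the raised end's top edge runs (233..397,57), and there is no residual force. I'll withdraw and move over the raised end.

>>> servo_tool(moves="0 0 0 0 0 -45 1; 0 0 0 0 0 -90 1; 0 0 -0.3 0 -40 -100 -1; 0 0 -0.3 0 -80 -100 -1; 0 0 -0.3 0 -80 -100 -1; 0 0 -0.3 0 -80 -100 -1; 0 0 -0.3 0 -80 -100 -1")

```text
t: 4.95
tool_pos: [477.5, -287.0, 151.2]
tool_rot: [3.141, 0.0, 1.413]
ft_force: [-0.2, -0.3, 0.0]
opening: 0.842
```

```bash
python3 - <<'E'
from h import *
def W(P,o=(506.1,-292.2),y=-.1585):
    P=np.atleast_2d(np.array(P,float)); c,sn=np.cos(y),np.sin(y); return np.c_[o[0]+c*P[:,0]-sn*P[:,1],o[1]+sn*P[:,0]+c*P[:,1],P[:,2]]
go(W((-30,0,72))[0],[np.pi,0,1.4123])
for n in ("wrist","side"):
    st=monitor.state();p=snapshot(n); im=p["img"].copy()
    for a in proj(p,W([(-38,25,103),(-38,-25,103),(-51.8,25,83),(-51.8,-25,83),(85,42.5,68),(-85,42.5,68)]),st): cv2.circle(im,tuple(int(round(k)) for k in a),3,(255,0,0),1); print(a.round())
    save(p,n+"3.png",im)
E
```

```text
turn [0.1 0.  0. ] shift [-0.6 -1.  79.2] t 4.95
[355. 211.]
[283. 211.]
[352. 185.]
[286. 185.]
[365. 326.]
[374. 139.]
[421. 135.]
[431. 128.]
[423. 143.]
[434. 135.]
[382. 128.]
[428. 155.]
```

View pics/wrist3.png

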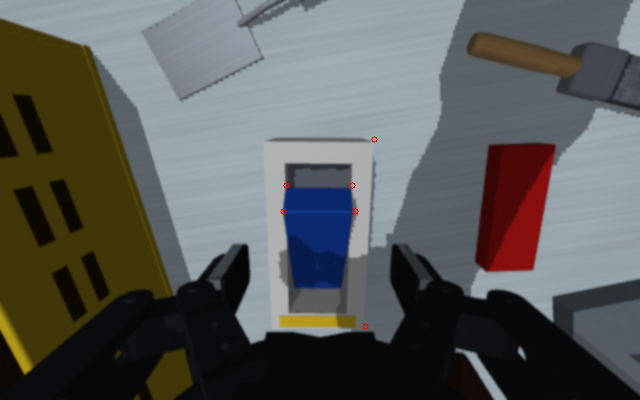

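View pics/side3.png

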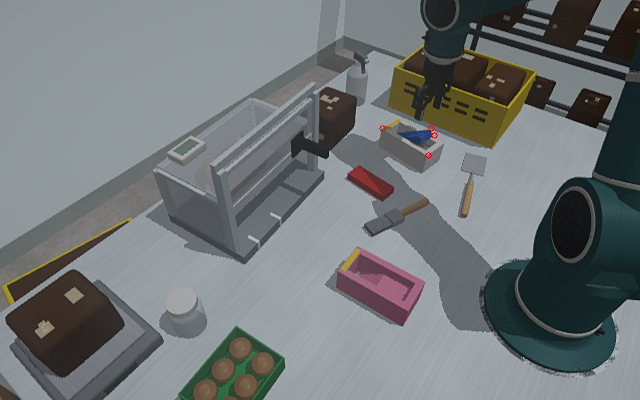

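The pose matches the prediction: end edges at (283..355,211) and (286..352,185). I'll descend and close.

>>> servo_tool(moves="0 0 0 0 0 0 -1; 0 0 0 -0.6 -1 30 -1; 0 0 0 -0.6 -1 55 -1; 0 0 0 -0.6 -1 72 -1; 0 0 0 -0.6 -1 79 -1; 0 0 0 -0.6 -1 79 -1; 0 0 0 -0.6 -1 79 1; 0 0 0 -0.6 -1 79 1")

```text
t: 5.85
tool_pos: [476.1, -287.6, 72.7]
tool_rot: [3.14, 0.001, 1.413]
ft_force: [0.3, -0.4, 0.9]
opening: 0.691
```

>>> servo_tool(moves="0 0 0 0 0 0 1; 0 0 0 0 0 0 1; 0 0 0 0 0 0 1; 0 0 0 0 0 0 1; 0 0 0 0 0 0 1")

```text
t: 6.35
tool_pos: [476.0, -287.7, 72.8]
tool_rot: [3.141, 0.001, 1.413]
ft_force: [-2.2, 0.5, 8.2]
opening: 0.572
```

>>> servo_tool(moves="0 0 0 0 -3 -6 1; 0 0 0 0 -6 -15 1; 0 0 0 0 -9 -30 1; 0 0 0 0 -10 -50 1; 0 0 0 0 -10 -75 1; 0 0 0 0 -10 -100 1; 0 0 0 0 -10 -110 1; 0 0 0 0 -10 -110 1")

```text
t: 7.15
tool_pos: [466.0, -286.2, 183.4]
tool_rot: [3.14, 0.002, 1.412]
ft_force: [-0.6, -0.7, -1.7]
opening: 0.57
```

```bash
python3 - <<'E'
from h import *
for n in ("wrist","side"):
    p=snapshot(n); save(p,n+"4.png")
print(monitor.state()["joints"].round(2))
E
```

```text
[ 1.05  0.41 -0.69  1.84  0.31  1.    1.64]
```

View pics/wrist4.png

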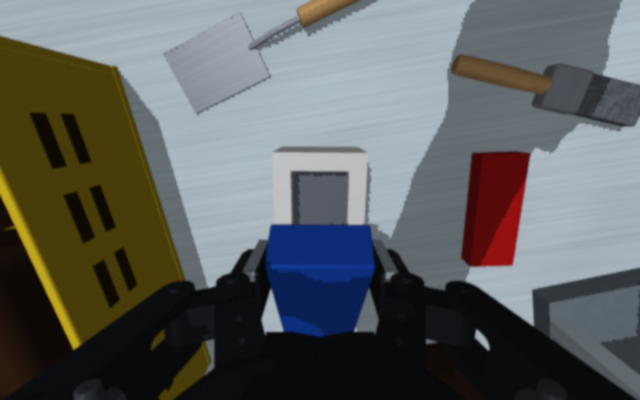

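View pics/side4.png

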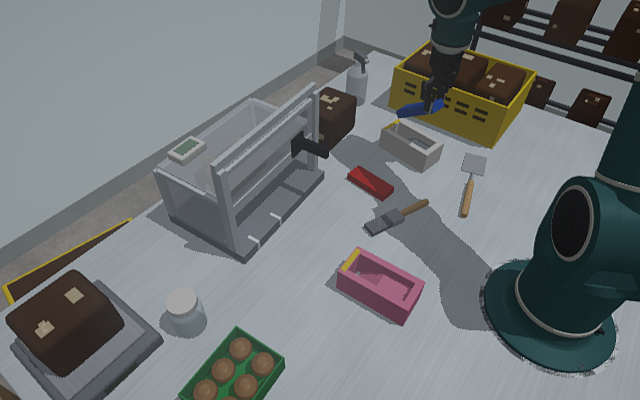

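```bash
python3 - <<'E'
from h import *
from scipy.optimize import least_squares
p=snapshot("wrist"); st=monitor.state()
im=cv2.resize(p["img"][200:360,220:420],None,fx=4,fy=4,interpolation=cv2.INTER_CUBIC)[:600]; save(p,"w5.png",im)
T=np.array(p["tool_from_camera"]); f=K(p)
def pr(X): c=(np.array(X)-T[:3,3])@T[:3,:3]; return np.c_[p["cx"]+f*c[:,0]/c[:,2],p["cy"]+f*c[:,1]/c[:,2]]
# nominal: tool y=+caddy x, tool z down. end-centre
def blk(th,y,z):
    a=np.array([0,np.cos(th),np.sin(th)]); n=np.array([0,np.sin(th),-np.cos(th)]); e=np.array([0,y,z])
    P=[]
    for s in (1,-1):
        P+= [e-12*n+25*s*np.array([1,0,0]), e+12*n+25*s*np.array([1,0,0]), e+130*a+12*n+25*s*np.array([1,0,0])]
    return P
print(pr(blk(np.radians(35),-14.9,-21)).round(1))
E
```

```text
[[371.3 221.2]
 [377.6 266. ]
 [351.8 343.3]
 [269.1 221.3]
 [262.9 266. ]
 [288.1 343.3]]
```

View pics/w5.png

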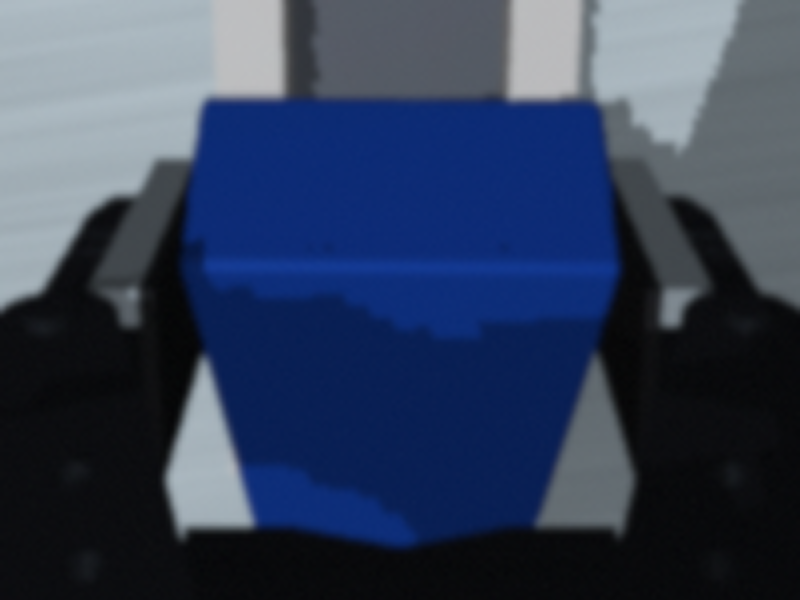

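```bash
python3 - <<'E'
from h import *
from scipy.optimize import least_squares
p=snapshot("wrist"); T=np.array(p["tool_from_camera"]); f=K(p)
def pr(X): c=(np.array(X)-T[:3,3])@T[:3,:3]; return np.c_[p["cx"]+f*c[:,0]/c[:,2],p["cy"]+f*c[:,1]/c[:,2]]
ex=np.array([1,0,0])
def pred(q):
    th,y,z=q; a=np.array([0,np.cos(th),np.sin(th)]); n=np.array([0,np.sin(th),-np.cos(th)]); e=np.array([0,y,z])
    A=pr([e-12*n-25*ex,e-12*n+25*ex,e+12*n-25*ex,e+12*n+25*ex,e+130*a+12*n-25*ex,e+130*a+12*n+25*ex])
    # width at row 331 of top face
    w=np.interp(331,[A[2,1],A[4,1]],[A[3,0]-A[2,0],A[5,0]-A[4,0]])
    w2=np.interp(300,[A[2,1],A[4,1]],[A[3,0]-A[2,0],A[5,0]-A[4,0]])
    return np.array([A[0,1],A[1,0]-A[0,0],A[2,1],w,w2])
obs=np.array([225,100,266.5,70,87])
r=least_squares(lambda q:pred(q)-obs,[.6,-15,-21],x_scale=[.1,5,5]); print(np.degrees(r.x[0]),r.x[1:],r.fun)
E
```

```text
34.98592459903752 [-11.78672377 -16.01713285] [-1.15634739 -1.67871574  0.43945856 -0.84366766  1.8186261 ]
```

```bash
cat >> h.py <<'E'
def CW(P,o=(632,139.5),y=.083):
    c,sn=np.cos(y),np.sin(y); return np.array([o[0]+c*P[0]-sn*P[1],o[1]+sn*P[0]+c*P[1],P[2]])
RP=[2.531,0,1.6538]
def tcp(cx,cy,cz,rot=RP,off=(0,40.2,19.3)):
    return CW((cx,cy,cz))-R.from_euler("xyz",rot).apply(off)
E
python3 - <<'E'
from h import *
for c in [(-180,80,150),(-180,80,62),(24,80,62),(24,80,45)]: print(tcp(*c).round(1))
go(tcp(-180,80,150),RP)
go([440,-100,200],[np.pi,0,1.6])
E
```

```text
[402.1 200.7 142.8]
[402.1 200.7  54.8]
[605.4 217.6  54.8]
[605.4 217.6  37.8]
turn [-34.9   4.2 -13.4] shift [ 470.2 -138.6   38.5] t 7.35
turn [ -0.1  -0.1 -10.7] shift [179.3 -54.  -19. ] t 7.35
```

>>> servo_tool(moves="0 0 0 35 -20 0 1; -2 0 -1 72 -40 0 1; -4 1 -2 110 -60 0 1; -6 1 -3 148 -75 0 1; -8 1 -4 186 -85 0 1; -11 2 -4 224 -95 0 1; -14 2 -5 262 -105 0 1; -16 2 -6 300 -110 0 1")

```text
t: 8.15
tool_pos: [402.9, 28.9, 181.1]
tool_rot: [2.86, -0.019, 1.521]
ft_force: [1.5, 0.8, -1.6]
opening: 0.573
```

```bash
python3 - <<'E'
from h import *
go(tcp(-180,80,150),RP)
print(monitor.state()["joints"].round(2))
E
```

```text
turn [-18.8   2.3  -7.4] shift [170.8 -20.4  37.3] t 8.15
[ 0.93 -0.07 -1.05  2.34 -0.06  0.56  1.43]
```

```bash
cat > kin.py <<'E'
from h import *
from scipy.optimize import least_squares
import itertools
st=monitor.state()
S=[([1.1235,.4174,-.0103,1.6136,.0047,1.1107,-.053],[246.71,-574.24,231.24],[3.1415,0,-1.165]),
([.76,.43,-.35,1.62,.16,1.12,.32],[531.3,-320.5,231.5],[3.1415,0,-.043]),
([.91,.58,-.64,1.65,.39,1.04,1.56],[554.4,-301.6,159.7],[-3.141,0,1.405]),
([1.05,.41,-.69,1.84,.31,1.0,1.64],[466,-286.2,183.4],[3.14,.002,1.412]),
([.93,-.07,-1.05,2.34,-.06,.56,1.43],[402.9,28.9,181.1],[2.86,-.019,1.521])]
def fk(q,par,sg):
    d1,d3,d5,d7,a,b,o1,o7,az=par
    r=R.identity(); p=np.zeros(3)
    ax=['z','y','z','y','z','y','z']; tr=[(0,0,d1),(0,0,d3),(a,0,0),(-a,0,d5),(0,0,0),(b,0,d7),(0,0,0)]
    off=[o1,0,0,0,0,0,o7]
    for k in range(7):
        r=r*R.from_euler(ax[k],sg[k]*q[k]+off[k]); p=p+r.apply(tr[k])
    return p,r
def res(par,sg):
    o=[]
    for q,x,e in S:
        p,r=fk(q,par,sg); o+=list((p-x)/5); o+=list((r.inv()*R.from_euler("xyz",e)).as_rotvec()*100)
    return np.array(o)
E
python3 - <<'E'
from kin import *
best=None
for s1,s3,s5,s7 in itertools.product((1,-1),repeat=4):
  for o1 in (0,np.pi):
   for o7 in (0,np.pi/2,np.pi,-np.pi/2):
    sg=(s1,1,s3,1,s5,1,s7); 
    x0=[350,400,400,300,0,0,o1,o7,0]
    c=(res(x0,sg)**2).sum()
    r=least_squares(lambda x:res(x,sg),x0,max_nfev=40)
    if best is None or r.cost<best[0]: best=(r.cost,sg,r.x); print(r.cost,sg,r.x.round(2))
import pickle; pickle.dump(best,open("kin.pkl","wb")); print(res(best[2],best[1]).round(1).reshape(5,6))
E
```

```text
50037.519109081324 (1, 1, 1, 1, 1, 1, 1) [ 9.18180e+02  2.19051e+03  5.82620e+02  2.16064e+03 -5.03500e+02
  2.71160e+02 -1.88000e+00 -2.49000e+00  0.00000e+00]
50037.51906189725 (1, 1, 1, 1, 1, 1, 1) [ 9.19550e+02  2.19110e+03  5.82830e+02  2.16222e+03 -5.03970e+02
  2.70940e+02 -1.88000e+00 -2.49000e+00  0.00000e+00]
50037.51899813482 (1, 1, 1, 1, 1, 1, 1) [ 919.21 2191.03  582.78 2161.87 -503.91  270.97    4.41    3.79    0.  ]
24627.604623037743 (1, 1, 1, 1, 1, 1, -1) [ 9.09480e+02  2.17824e+03  5.82400e+02  2.14223e+03 -5.01060e+02
  2.66320e+02 -1.87000e+00 -4.29000e+00  0.00000e+00]
24627.604615503293 (1, 1, 1, 1, 1, 1, -1) [ 9.08800e+02  2.17797e+03  5.82290e+02  2.14149e+03 -5.00790e+02
  2.66500e+02  4.42000e+00  2.00000e+00  0.00000e+00]
24627.60460533612 (1, 1, 1, 1, 1, 1, -1) [ 9.09250e+02  2.17808e+03  5.82350e+02  2.14194e+03 -5.00920e+02
  2.66400e+02  4.42000e+00  2.00000e+00  0.00000e+00]
10281.931463455874 (1, 1, -1, 1, 1, 1, -1) [ 3.9409e+02 -7.1943e+02 -1.5239e+02 -4.5388e+02 -6.0970e+01  8.0520e+01
  1.0600e+00 -3.4000e-01  0.0000e+00]
8862.600929339866 (1, 1, -
[... 604 characters left out ...]
 -1.3000e-01  0.0000e+00]
3807.3578894538323 (1, 1, -1, 1, -1, 1, -1) [ -70.07  213.6   398.97 -233.8    86.33  -32.4     4.27    3.04    0.  ]
3807.3578852260957 (1, 1, -1, 1, -1, 1, -1) [ -69.95  213.64  398.99 -233.67   86.29  -32.42    4.27    3.04    0.  ]
3807.357885161845 (1, 1, -1, 1, -1, 1, -1) [ -69.94  213.65  398.99 -233.66   86.29  -32.43    4.27   -3.25    0.  ]
2.1736560663457705 (-1, 1, -1, 1, -1, 1, -1) [ 2.9857e+02  5.2141e+02  4.6742e+02  3.2802e+02 -2.2070e+01 -2.3490e+01
 -5.0000e-02  3.0900e+00  0.0000e+00]
[[ 0.   0.3 -0.5 -0.   0.   0.2]
 [-0.2 -0.3 -0.3  0.   0.  -0.5]
 [ 0.3 -0.3  0.7  0.3  0.1  0.8]
 [ 0.   0.4  0.4 -0.2  0.1 -0.1]
 [ 0.   0.4 -0.2 -0.3  1.2 -0.4]]
```

```bash
cat >> kin.py <<'E'
import pickle
try: _,SG,PAR=pickle.load(open("kin.pkl","rb"))
except Exception: pass
lo=np.array([-2.81,-.39,-1.27,.06,-1.19,.19,-2.82]);hi=np.array([2.81,2.02,1.25,2.57,4.33,2,2.82])
def ik(pos,rot,q0,w=.02):
    Rg=R.from_euler("xyz",rot)
    def f(q):
        p,r=fk(q,PAR,SG); return np.r_[(p-pos)/100,(r.inv()*Rg).as_rotvec()*3,w*(q-q0)]
    s=least_squares(f,np.clip(q0,lo+.01,hi-.01),bounds=(lo,hi)); e=f(s.x)
    return s.x,np.linalg.norm(e[:3])*100,np.degrees(np.linalg.norm(e[3:6])/3)
E
python3 - <<'E'
from kin import *
q=monitor.state()["joints"]
for roll in (2.531,2.7,2.85):
  qq=q.copy()
  for c in [(-180,80,150),(-100,80,100),(-60,80,62),(24,80,62),(24,80,45)]:
    rot=[roll,0,1.6538]
    qq,a,b=ik(tcp(*c,rot=rot),rot,qq); print(roll,c,qq.round(2),round(a,1),round(b,1))
E
```

```text
2.531 (-180, 80, 150) [ 0.34  0.24 -1.12  2.44  1.52  0.54 -0.42] 0.1 0.0
2.531 (-100, 80, 100) [ 0.23  0.54 -0.96  2.32  1.81  0.68 -0.52] 0.0 0.0
2.531 (-60, 80, 62) [ 0.2   0.69 -0.89  2.25  1.94  0.72 -0.55] 0.0 0.0
2.531 (24, 80, 62) [ 0.2   0.75 -0.84  2.08  1.87  0.67 -0.36] 0.0 0.0
2.531 (24, 80, 45) [ 0.19  0.79 -0.83  2.08  1.93  0.68 -0.41] 0.0 0.0
2.7 (-180, 80, 150) [ 0.23  0.15 -0.92  2.36  0.88  0.44  0.24] 0.1 0.0
2.7 (-100, 80, 100) [ 0.09  0.41 -0.72  2.24  1.25  0.45  0.  ] 0.0 0.0
2.7 (-60, 80, 62) [ 0.04  0.54 -0.63  2.17  1.42  0.45 -0.1 ] 0.0 0.0
2.7 (24, 80, 62) [ 0.08  0.65 -0.66  1.99  1.32  0.5   0.1 ] 0.0 0.0
2.7 (24, 80, 45) [ 0.06  0.67 -0.63  1.99  1.38  0.48  0.04] 0.0 0.0
2.85 (-180, 80, 150) [ 0.28  0.18 -0.94  2.27  0.53  0.57  0.6 ] 0.1 0.0
2.85 (-100, 80, 100) [ 0.12  0.41 -0.72  2.15  0.81  0.54  0.44] 0.0 0.0
2.85 (-60, 80, 62) [ 0.05  0.53 -0.63  2.08  0.93  0.51  0.38] 0.0 0.0
2.85 (24, 80, 62) [ 0.07  0.64 -0.64  1.9   0.89  0.59  0.51] 0.0 0.0
2.85 (24, 80, 45) [ 0.05  0.67 -0.61  1.9   0.93  0.56  0.47] 0.0 0.0
```

```bash
python3 - <<'E'
from h import *
r=[2.7,0,1.6538]
go(tcp(-170,60,150,rot=r),r); go(tcp(-100,80,120,rot=r),r)
E
```

```text
turn [-9.1  1.7 -7.5] shift [152.3  -6.7  33.1] t 8.15
turn [-9.1  1.7 -7.5] shift [180.8  48.9  81. ] t 8.15
```

>>> servo_tool(moves="-1 0 -1 30 -1 6 1; -3 0 -2 60 -3 12 1; -4 1 -3 90 -4 18 1; -5 1 -4 120 -5 25 1; -7 1 -6 150 -5 33 1; -8 2 -7 165 20 55 1; -9 2 -7.5 180 45 78 1; -9.1 1.7 -7.5 180.8 48.9 81 1")

```text
t: 8.95
tool_pos: [483.1, 207.7, 119.0]
tool_rot: [2.702, -0.002, 1.656]
ft_force: [-0.9, -0.6, -1.5]
opening: 0.571
```

```bash
python3 - <<'E'
from kin import *
print(monitor.state()["joints"].round(2))
go(tcp(-60,80,80),RP); go(tcp(-60,80,65),RP)
E
```

```text
[ 0.23  0.39 -0.93  2.23  1.17  0.56  0.07]
turn [-9.8 -0.2  0.1] shift [-0.5 15.4 58.3] t 8.95
turn [-9.8 -0.2  0.1] shift [-0.5  9.  71.9] t 8.95
```

>>> servo_tool(moves="-3 0 0 0 5 15 1; -6 0 0 0 10 30 1; -9 0 0 0 14 50 1; -9.8 -0.2 0 -0.5 15.4 58.3 1; -9.8 -0.2 0 -0.5 15.4 58.3 1; -9.8 -0.2 0 -0.5 15.4 58.3 1")

```text
t: 9.55
tool_pos: [520.7, 209.2, 74.5]
tool_rot: [2.532, 0.001, 1.653]
ft_force: [0.5, 0.1, -1.1]
opening: 0.57
```

```bash
python3 - <<'E'
from kin import *
s=monitor.state();print(s["joints"].round(2))
t=snapshot("top"); save(t,"top6.png"); p=snapshot("side"); 
c=R.from_euler("xyz",s["tool_rot"]); 
im=p["img"].copy()
def corners(dx=0):
    o=[]
    a=np.array([0,np.cos(.611),np.sin(.611)]); n=np.array([0,np.sin(.611),-np.cos(.611)]); C=np.array([0,40.2,19.3])
    return np.array([s["tool_pos"]+c.apply(C+65*i*a+25*j*np.array([1,0,0])+12*k*n) for i in(1,-1) for j in (1,-1) for k in (1,-1)])
P=corners(); print(P.round())
for u in proj(p,P): cv2.circle(im,tuple(int(round(k)) for k in u),2,(255,0,0),1)
save(p,"s6.png",cv2.resize(im[90:290,180:380],None,fx=3,fy=3))
E
```

```text
[ 0.06  0.51 -0.75  2.28  1.81  0.6  -0.53]
[[627. 243.  94.]
 [627. 243.  70.]
 [631. 193.  94.]
 [631. 193.  70.]
 [498. 232.  94.]
 [498. 232.  70.]
 [502. 183.  94.]
 [502. 183.  70.]]
```

View pics/s6.png

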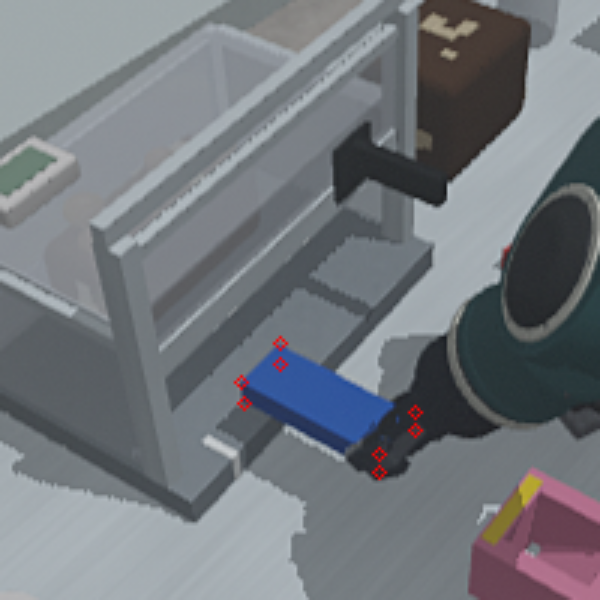

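```bash
python3 - <<'E'
from kin import *
go(tcp(26,80,60),RP); go(tcp(26,80,46),RP); go(tcp(26,80,43),RP)
E
```

```text
turn [ 0.1  0.1 -0. ] shift [ 1.7 57.9 68.2] t 9.65
turn [ 0.1  0.1 -0. ] shift [ 1.7 49.8 79.6] t 9.65
turn [ 0.1  0.1 -0. ] shift [ 1.7 48.1 82.1] t 9.65
```

>>> servo_tool(moves="0 0 0 0.5 12 12 1; 0 0 0 1 24 26 1; 0 0 0 1.5 38 42 1; 0 0 0 1.7 50 58 1; 0 0 0 1.7 57.9 68.2 1; 0 0 0 1.7 53 75 1; 0 0 0 1.7 49.8 79.6 1; 0 0 0 1.7 49.8 79.6 1")

```text
t: 10.45
tool_pos: [606.8, 217.5, 37.9]
tool_rot: [2.531, 0.002, 1.652]
ft_force: [-0.4, 0.4, -1.5]
opening: 0.572
```

```bash
python3 - <<'E'
from kin import *
s=monitor.state();print(s["joints"].round(2),s["ft_force"].round(1))
go(tcp(26,80,46),RP)
p=snapshot("side"); save(p,"s7.png",cv2.resize(p["img"][90:290,180:380],None,fx=3,fy=3))
st=monitor.state(); p=snapshot("wrist"); save(p,"w7.png")
E
```

```text
[ 0.05  0.68 -0.67  2.1   1.86  0.6  -0.45] [-0.4  0.4 -1.5]
turn [ 0.   0.1 -0. ] shift [ 0.2  1.  -0.4] t 10.45
```

View pics/s7.png

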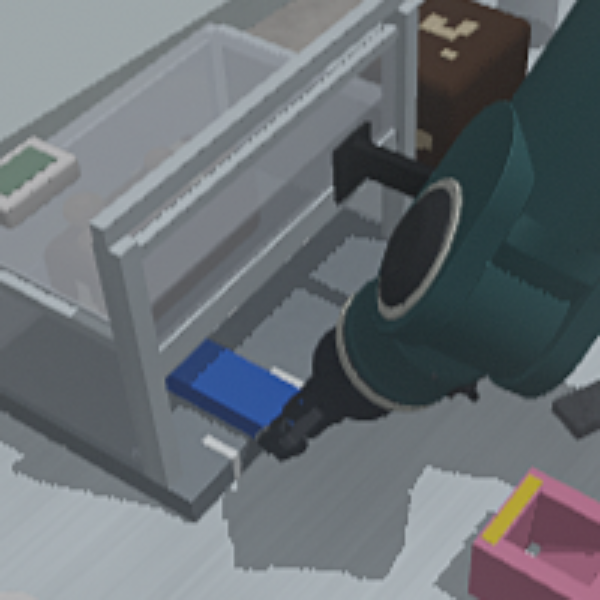

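View pics/w7.png

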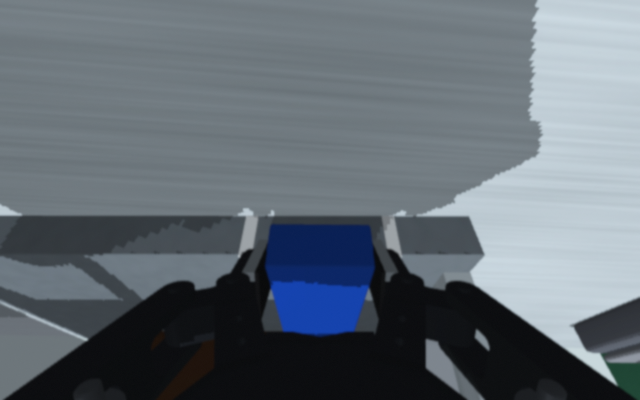

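>>> servo_tool(moves="0 0 0 0 -0.5 1 1; 0 0 0 0 -1 1.6 1; 0 0 0 0 -1 1.6 1")

```text
t: 10.85
tool_pos: [607.5, 217.7, 36.6]
tool_rot: [2.529, 0.002, 1.652]
ft_force: [0.6, -0.1, -1.7]
opening: 0.571
```

>>> servo_tool(moves="0 0 0 0 -0.5 0.8 1; 0 0 0 0 -1 1.6 1; 0 0 0 0 -1 1.6 1")

```text
t: 11.15
tool_pos: [607.6, 217.7, 34.6]
tool_rot: [2.529, 0.002, 1.652]
ft_force: [0.9, 0.6, -1.5]
opening: 0.575
```

>>> servo_tool(moves="0 0 0 0 -0.5 0.8 1; 0 0 0 0 -1 1.6 1; 0 0 0 0 -1 1.6 1")

```text
t: 11.45
tool_pos: [607.7, 217.8, 34.0]
tool_rot: [2.527, 0.003, 1.652]
ft_force: [-22.0, -8.7, 30.2]
opening: 0.574
```

>>> servo_tool(moves="0 0 0 0 -0.5 0.8 1; 0 0 0 0 -0.5 0.8 1; 0 0 0 0 -0.5 0.8 1")

```text
t: 11.75
tool_pos: [607.8, 217.8, 33.3]
tool_rot: [2.527, 0.002, 1.652]
ft_force: [-22.9, -9.7, 34.4]
opening: 0.572
```

>>> servo_tool(moves="0 0 0 0 0.8 -1.2 1; 0 0 0 0 0.8 -1.2 1; 0 0 0 0 0.8 -1.2 1")

```text
t: 12.05
tool_pos: [607.9, 217.8, 33.7]
tool_rot: [2.529, 0.002, 1.652]
ft_force: [-8.0, -3.0, 12.5]
opening: 0.575
```

```bash
python3 - <<'E'
from kin import *
p=snapshot("side"); save(p,"s8.png",cv2.resize(p["img"][150:270,200:330],None,fx=5,fy=5,interpolation=cv2.INTER_CUBIC))
E
```

```text
(no output)
```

View pics/s8.png

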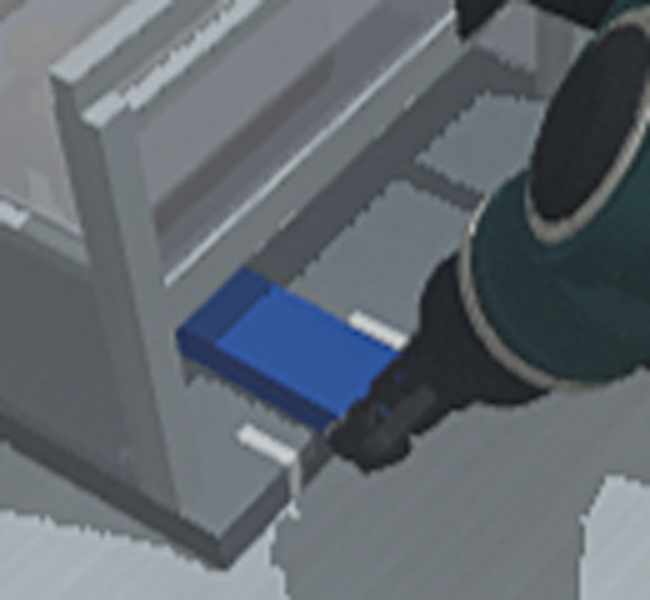

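>>> servo_tool(moves="0 0 0 0 0 0 0.2; 0 0 0 0 0 0 -0.3; 0 0 0 0 0 0 -0.7; 0 0 0 0 0 0 -0.7; 0 0 0 0 0 0 -0.7; 0 0 0 0 0 0 -0.7")

```text
t: 12.7
tool_pos: [607.7, 217.7, 33.2]
tool_rot: [2.53, 0.002, 1.652]
ft_force: [-0.4, 0.5, -0.1]
opening: 0.851
```

```bash
python3 - <<'E'
from kin import *
p=snapshot("side"); save(p,"s9.png",cv2.resize(p["img"][150:270,200:330],None,fx=5,fy=5,interpolation=cv2.INTER_CUBIC))
p=snapshot("wrist"); save(p,"w9.png")
E
```

```text
(no output)
```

View pics/s9.png

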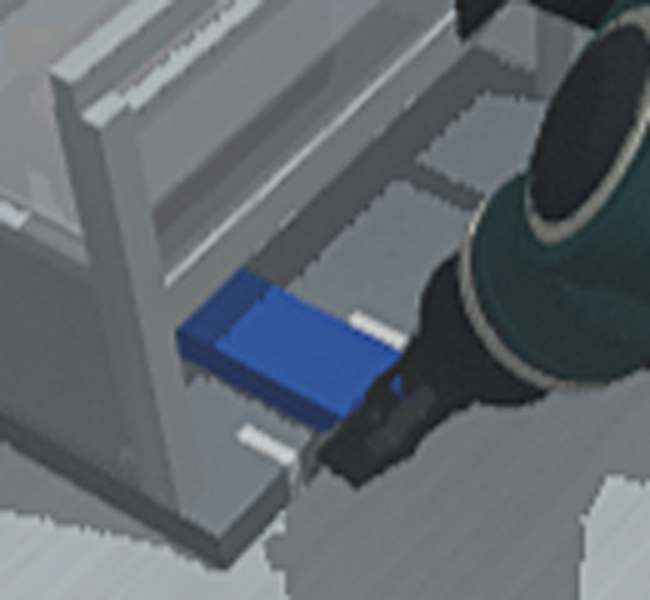

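View pics/w9.png

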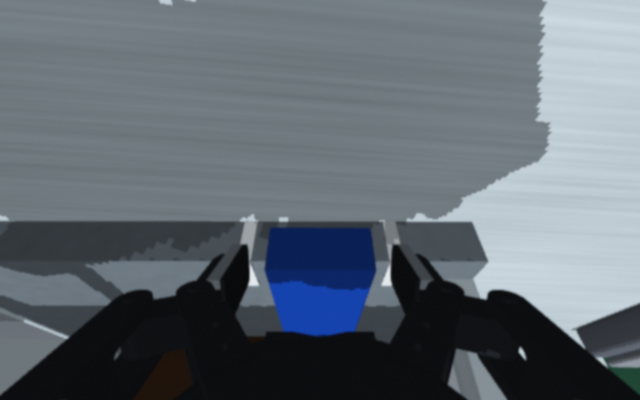

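>>> servo_tool(moves="0 0 0 0 0 -15 -0.7; 0 0 0 0 0 -35 -0.7; 0 0 0 0 0 -60 -0.7; 0 0 0 0 0 -95 -0.7; 0 0 0 0 0 -130 0; 0 0 0 0 0 -160 1; 0 0 0 0 0 -170 1; 0 0 0 0 0 -170 1")

```text
t: 13.6
tool_pos: [510.4, 210.0, 174.0]
tool_rot: [2.527, 0.002, 1.652]
ft_force: [0.4, -0.1, 0.2]
opening: 0.167
```

```bash
python3 - <<'E'
from kin import *
s=monitor.state(); print(s["joints"].round(2))
p=snapshot("side"); save(p,"s10.png",cv2.resize(p["img"][90:290,180:380],None,fx=3,fy=3,interpolation=cv2.INTER_CUBIC))
h=CW((-40,-90,240)); r=[np.pi,0,1.2]
q,a,b=ik(h,r,s["joints"]); print(h,q.round(2),a,b)
q,a,b=ik(CW((-40,-90,119)),r,s["joints"]); print(h,q.round(2),a,b)
go([520,130,240],r); go(h,r)
E
```

```text
[ 0.15  0.25 -0.82  2.25  1.29  0.5  -0.08]
[599.59912707  46.49363767 240.        ] [ 0.63  0.59 -1.08  1.65  0.55  1.24  0.63] 0.01574736060845734 0.005169386849668545
[599.59912707  46.49363767 240.        ] [ 0.56  0.72 -0.97  1.75  0.68  1.04  0.54] 0.013667114308898312 0.005350956923303696
turn [34.6 -7.8 25.1] shift [-80.4  40.8 -53. ] t 13.65
turn [34.6 -7.8 25.1] shift [-170.1  100.   -11.1] t 13.65
```

View pics/s10.png

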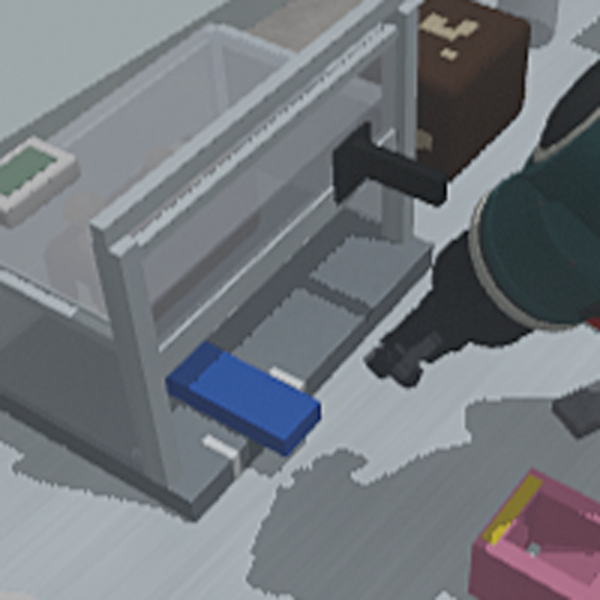

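>>> servo_tool(moves="5 -1 4 -13 7 -9 1; 10 -2 7 -26 14 -18 1; 15 -3.5 11 -40 20 -27 1; 20 -4.5 14.5 -53 27 -36 1; 25 -5.5 18 -67 34 -45 1; 30 -7 22 -80 41 -53 1; 34.6 -7.8 25.1 -80.4 40.8 -53 1; 34.6 -7.8 25.1 -80.4 40.8 -53 1")

```text
t: 14.45
tool_pos: [521.4, 128.6, 237.9]
tool_rot: [-3.135, 0.001, 1.195]
ft_force: [0.0, 0.5, -0.5]
opening: -0.002
```

```bash
python3 - <<'E'
from kin import *
s=monitor.state(); print(s["joints"].round(2))
r=[np.pi,0,1.2]
go([550,80,240],r);go(CW((-40,-90,240)),r)
p=snapshot("top"); im=p["img"].copy()
save(p,"t11.png",cv2.resize(im[100:200,210:390],None,fx=4.4,fy=4.4,interpolation=cv2.INTER_CUBIC))
m=models.regions_of(p,"spacer"); print([(x["score"],np.round(x["rect"])) for x in m])
q=snapshot("side"); hsv=cv2.cvtColor(q["img"],cv2.COLOR_RGB2HSV); save(q,"s11.png",cv2.resize(q["img"][180:260,220:310],None,fx=7,fy=7,interpolation=cv2.INTER_CUBIC))
E
```

```text
[ 0.45  0.39 -0.93  1.8   0.34  1.13  0.6 ]
turn [-0.4  0.  -0.3] shift [-34.7  44.4  -2.4] t 14.45
turn [-0.4  0.  -0.3] shift [-47.7 102.9  -2.8] t 14.45
[(0.69, array([274., 163.,  18.,  25.])), (0.55, array([393., 206.,  22.,  54.]))]
```

View pics/t11.png

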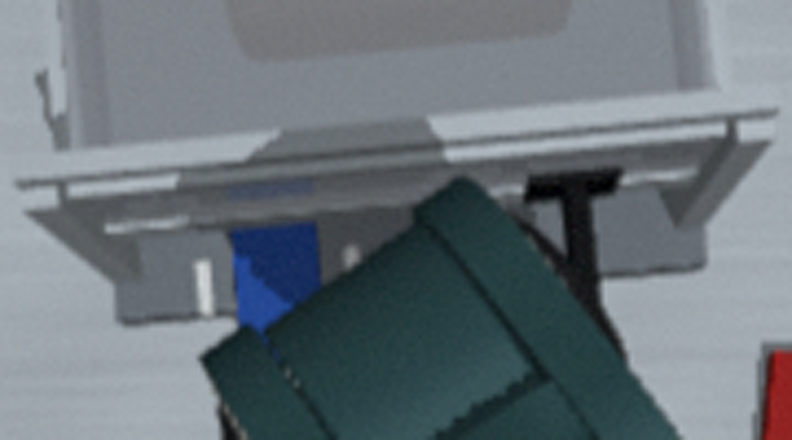

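View pics/s11.png

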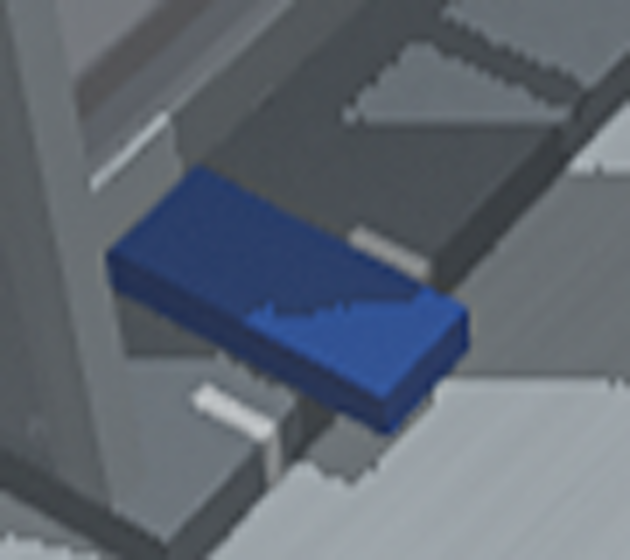

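```bash
python3 - <<'E'
from kin import *
p=snapshot("side")
c=np.array([(195,165),(108,255),(385,398),(468,312)])/7+[220,180]
P=np.array([atz(p,*a,54) for a in c]); 
d=(P-[632,139.5,0]); y=.083; X=np.c_[d[:,0]*np.cos(y)+d[:,1]*np.sin(y),-d[:,0]*np.sin(y)+d[:,1]*np.cos(y)]
print(X.round(1),X.mean(0)-[20,80])
E
```

```text
[[ 81.7  58.7]
 [ 79.8 109.6]
 [-40.3 108.1]
 [-41.7  61.6]] [-0.11383858  4.49006125]
```

>>> servo_tool(moves="-0.4 0 0 -15 20 -2.5 1; -0.4 0 0 -34 44 -2.5 1; -0.4 0 0 -41 74 -2.5 1; -0.4 0 -0.3 -47.7 102.9 -2.8 1; -0.4 0 -0.3 -47.7 102.9 -2.8 1; -0.4 0 -0.3 -47.7 102.9 -2.8 1")

```text
t: 15.25
tool_pos: [598.1, 48.9, 241.6]
tool_rot: [3.136, -0.0, 1.207]
ft_force: [-0.5, -0.1, 0.0]
opening: -0.001
```

```bash
python3 - <<'E'
from kin import *
s=monitor.state(); print(s["joints"].round(2)); r=[np.pi,0,1.2]
go(CW((-40,-90,196)),r)
p=snapshot("wrist"); save(p,"w12.png"); p=snapshot("side"); save(p,"s12.png",cv2.resize(p["img"][70:270,180:380],None,fx=3,fy=3,interpolation=cv2.INTER_CUBIC))
E
```

```text
[ 0.51  0.5  -0.87  1.65  0.41  1.18  0.75]
turn [ 0.3 -0.   0.4] shift [-1.7  2.  45.7] t 15.25
```

View pics/w12.png

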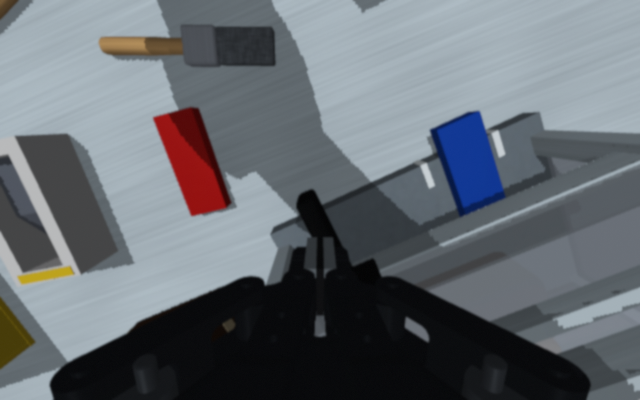

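View pics/s12.png

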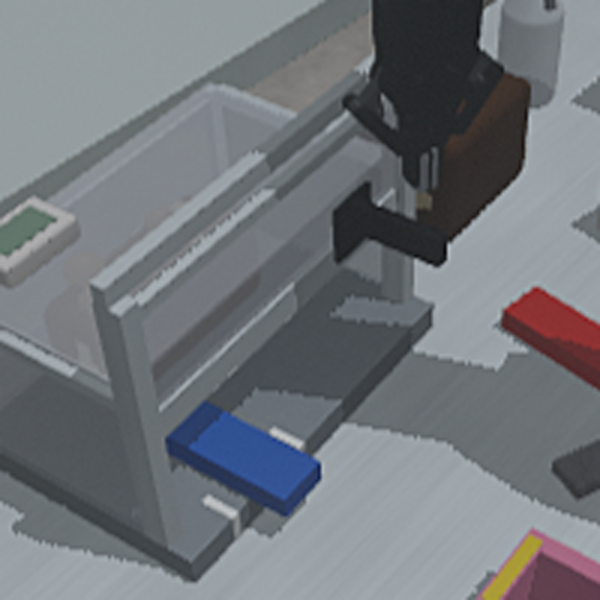

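>>> servo_tool(moves="0 0 0 -1.7 2 25 1; 0 0 0 -1.7 2 42 1; 0 0 0 -1.7 2 48 1; 0 0 0 -1.7 2 54 1; 0 0 0 -1.7 2 60 1; 0 0 0 -1.7 2 66 1; 0 0 0 -1.7 2 72 1; 0 0 0 -1.7 2 76 1")

```text
t: 16.15
tool_pos: [600.2, 46.3, 165.6]
tool_rot: [3.137, -0.001, 1.206]
ft_force: [-1.6, 2.2, 3.8]
opening: -0.005
```

```bash
python3 - <<'E'
from kin import *
p=snapshot("side"); save(p,"s13.png",cv2.resize(p["img"][70:270,180:380],None,fx=3,fy=3,interpolation=cv2.INTER_CUBIC))
E
```

```text
(no output)
```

View pics/s13.png

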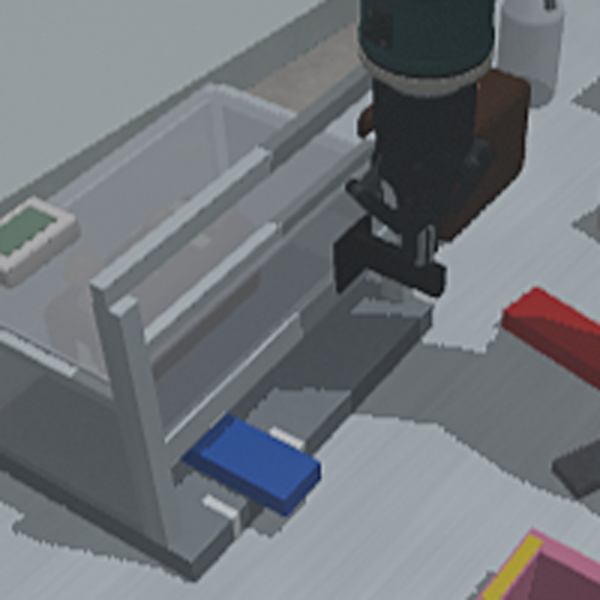

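Sash is following with about 3.8 N; the handle top is now at about 165. Continuing down.

>>> servo_tool(moves="0 0 0 0 0 6 1; 0 0 0 0 0 12 1; 0 0 0 0 0 18 1; 0 0 0 0 0 24 1; 0 0 0 0 0 30 1; 0 0 0 0 0 36 1; 0 0 0 0 0 40 1; 0 0 0 0 0 42 1")

```text
t: 17.0
tool_pos: [600.2, 45.9, 123.4]
tool_rot: [3.137, 0.0, 1.206]
ft_force: [-0.4, 1.1, 2.2]
opening: 0.003
```

>>> servo_tool(moves="0 0 0 0 0 1 1; 0 0 0 0 0 2 1")

```text
t: 17.2
tool_pos: [600.2, 45.9, 121.9]
tool_rot: [3.137, 0.0, 1.206]
ft_force: [-1.0, 0.9, 3.5]
opening: -0.003
```

>>> servo_tool(moves="0 0 0 0 0 1 1; 0 0 0 0 0 1.5 1; 0 0 0 0 0 1.5 1")

```text
t: 17.5
tool_pos: [600.2, 45.9, 120.4]
tool_rot: [3.137, 0.0, 1.206]
ft_force: [-0.4, 0.7, 0.5]
opening: -0.001
```

>>> servo_tool(moves="0 0 0 0 0 0.7 1; 0 0 0 0 0 1.3 1; 0 0 0 0 0 1.3 1")

```text
t: 17.8
tool_pos: [600.2, 45.9, 119.1]
tool_rot: [3.137, 0.0, 1.206]
ft_force: [-1.3, 0.3, 3.4]
opening: -0.001
```

>>> servo_tool(moves="0 0 0 0 0 0.5 1; 0 0 0 0 0 1 1; 0 0 0 0 0 1 1")

```text
t: 18.1
tool_pos: [600.3, 45.9, 119.0]
tool_rot: [3.136, 0.0, 1.206]
ft_force: [-8.4, -2.3, 17.7]
opening: -0.002
```

Contact came at TCP z=119, exactly where a 24 mm opening should put it, and the force rose to 17.7 N. Withdrawing.

>>> servo_tool(moves="0 0 0 0 0 -5 1; 0 0 0 0 0 -25 1; 0 0 0 0 0 -60 1; 0 0 0 0 0 -100 1; 0 0 0 0 -30 -120 1; 0 0 0 0 -75 -120 1; 0 0 0 0 -120 -120 1; 0 0 0 0 -120 -120 1")

```text
t: 18.9
tool_pos: [483.7, 90.9, 237.7]
tool_rot: [3.136, 0.002, 1.21]
ft_force: [1.2, 0.4, 0.7]
opening: -0.003
```

```bash
python3 - <<'E'
from kin import *
p=snapshot("side"); save(p,"s14.png"); save(p,"s14z.png",cv2.resize(p["img"][150:270,190:340],None,fx=5,fy=5,interpolation=cv2.INTER_CUBIC))
p=snapshot("top"); save(p,"t14.png"); save(p,"t14z.png",cv2.resize(p["img"][100:200,210:390],None,fx=4.4,fy=4.4,interpolation=cv2.INTER_CUBIC))
E
```

```text
(no output)
```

View pics/s14z.png

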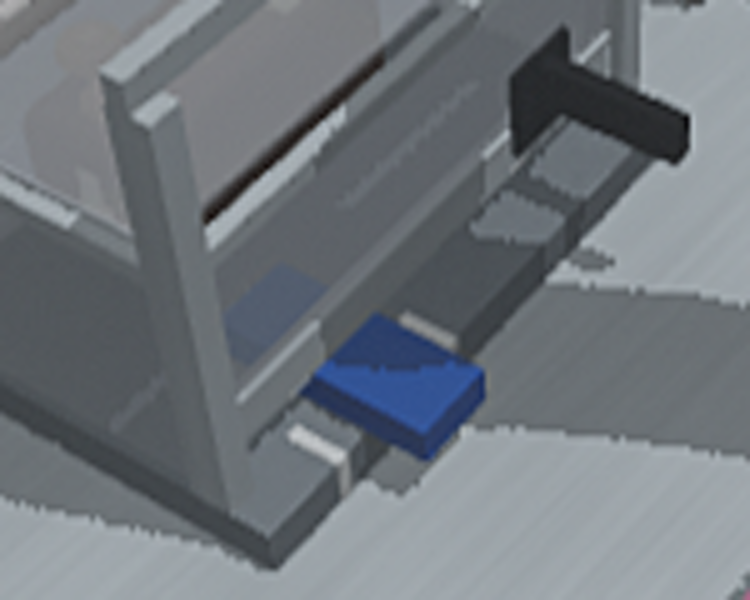

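View pics/t14z.png

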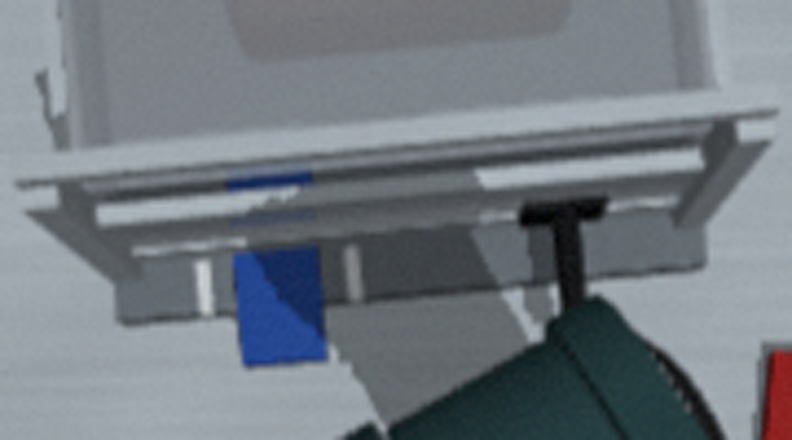

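View pics/t14.png

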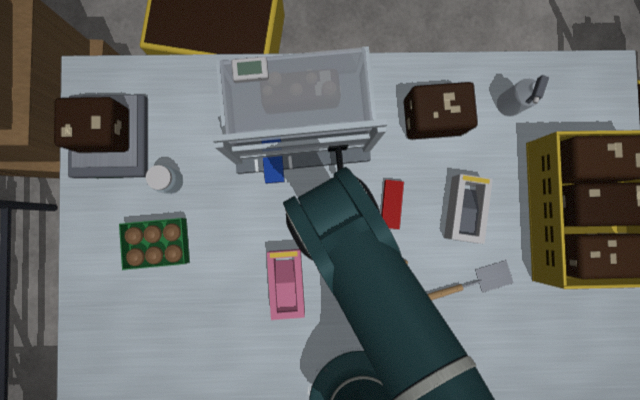

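```bash
python3 - <<'E'
from kin import *
t=snapshot("top"); s=snapshot("side")
for a in np.array([(245,364),(327,357)])/4.4+[210,100]:
    d=atz(t,*a,54)-[632,139.5,0]; y=.083; print(d[0]*np.cos(y)+d[1]*np.sin(y)-20,-d[0]*np.sin(y)+d[1]*np.cos(y)-80)
for q in (20,24,28): print(q,[(proj(s,CW((-60,-90,80+q+dz)))[0]-[190,150])*5 for dz in (15,-15)])
st=monitor.state(); print(st["t"],np.abs(st["qvel"]).max(),st["ft_force"])
E
```

```text
-59.26637252409552 23.594438990498304
-59.98121097692707 -24.906064539239345
20 [array([683.16245306, 117.73945719]), array([681.29376439, 160.70472157])]
24 [array([683.41756273, 111.87392465]), array([681.53846591, 155.07849516])]
28 [array([683.67411016, 105.97533478]), array([681.78451799, 149.42121639])]
19.1 0.013540900946550695 [ 0.92128322  0.49758357 -0.23119785]
```

```bash
python3 -c "
from bench import job; print(job.hand_in())"
```

```text
the job is handed in; nothing more can be done
None
```

The job is handed in. The blue block lies flat on the sill between the white marks, with the sash resting on it and the arm clear. No verdict was reported.

**What I did:** I tipped the block by pressing at the yellow stripe, then gripped its raised end. I laid it on the sill with the sash still up, at an opening of about 99 mm. Then I pushed the black handle's top down with closed fingers until the sash met the block, and backed off. The clock read about 19 s of the 69 s allowed.

**Last checks:**
- **Block position:** it sits about 5 mm behind the seat and 1 mm to the side, straight to within about 0.02 rad. Its near end sticks out about 40 mm over the sill's front edge.
- **Sash:** the fingers stopped at 119 mm above the bench with the force rising to 17.7 N, which matches a 24 mm opening.
- **Loose things:** the jar, punnet and substrate block look unmoved in the final top picture.

**What disagreed:**
- The side camera put the sash opening nearer 20 mm, but one pixel there is about 3 mm. I trusted the finger contact.
- An earlier side-view reading made the block about 9 mm short, and it put the centre 4.5 mm to the side. I took this as corner-picking error.
- While lowering the block onto the sill, the wrist force briefly reached about 42 N. I backed off before letting go.

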